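Set the pitch gauge on the heel block

ROBOT

A 7-joint arm with a two-finger parallel gripper is mounted at the origin on the work surface. World frame = base frame: x ahead of the robot, y to its left, z up, the work surface at z = 0. Lengths are in m, angles in rad, forces in N, time in s.
With the tool pointing down it reaches from about 0.35 to 0.9 m from the base axis. Payload 8.1 kg.
Tool frame: the origin (TCP) lies at the very end of the fingers, on their centre line; the grasp point (between the pads) lies 19 mm behind it (grasp_offset is the distance from the TCP to the grasp point, in m); z points along the fingers, y is the line along which they close (so a half turn about z gives the same grasp; the last joint's range is limited). The gripper opens to 92 mm and grips with 3 to 60 N. Pads are 19 mm wide; open, the fingers measure 130 mm over their backs; the gripper's body (75 mm by 190 mm) begins 47 mm behind the grasp point.
Start: joints at [-1.416, 0.434, 0.025, 1.573, -0.012, 1.134, -0.075], TCP at [0.159, 0.604, 0.227] pointing down, gripper open.
Joint ranges: [-2.62, 2.62], [-0.44, 2.09], [-1.27, 1.32], [0.08, 2.57], [-1.32, 4.46], [0.12, 2], [-2.74, 2.74]. Speed limits (rad/s): [2.22, 2.22, 3.01, 3.01, 3.14, 3.14, 3.14].

INTERFACE

Orientations are given as a rotation vector (axis times angle).
In Python, from cell import observe, get_image, camera_params, sign_off, silhouettes, grasp_offset gives the robot as it stands. The module is installed in compiled form; this text tells all that it offers.
- The arm moves only by the tool jog_arm, never from a script. Its argument "motion" is a list that holds one entry, the list of rows, each a list of 7 numbers: the shift along the tool's x, y, z in m, then the turn, a rotation vector about the tool's x, y, z in rad, then the closure, from -1 (fully open) to 1 (shut), so that 0 is half open. In form: [[[dx, dy, dz, wx, wy, wz, hand], ...]]. A call has 1 to 10 rows; each row is the pose to reach, as a shift and turn from the pose commanded when the call began, along the tool's axes at that moment; what a row does not reach only later rows make up. A row lasts 1/12 s, in which the tool goes at most 41.7 mm and 7.16 degrees, less where a joint would pass 70% of its speed; a pose out of reach is approached as far as the arm can. A call with a gripper value outside its range is refused whole. The fingers move at their own pace and stop on an object; "force" is the grip in N (left out, the last holds). Time passes only in rows, so rows that repeat a pose let the fingers close. It gives the time, the measured TCP pose, the force, the opening and the grip force at its end, in the units of the state.
- observe(): the state, without advancing time (a new reading comes with each control period).
- get_image(name): name is "side" or "top"; returns the picture (400x640x3 uint8, red, green, blue); there is no depth.
- camera_params(name): a dict with "vertical_fov" (degrees; the focal length in pixels is half the picture's height over the tangent of half this angle, whatever the lens; pixels are square), "cx", "cy" (the principal point, pixels), "T" (4x4, takes a point from camera to world coordinates). Camera axes: x right, y down, z forward; pixel columns grow to the right and rows downward; lengths in m; the calibration is good to about 2 mm. A picture is of the moment at which its call begins. camera_params takes no time and is no camera call.
- sign_off(): hands the job in; it is judged then, once.
Trained networks look in the newest picture that a camera, given by its name, has taken for a name from the list of things; names that differ only in an ending like _2 or _b are one class to them, and where a whole thing is asked for, a point or a joint stands for the part that bears it (a point fixed in the world has none). Each returns a list of dicts, best first, with "p" (0 to 1); they miss things now and then, are a little off and sometimes report something else, mostly with a low value. They report only what shows in the picture. A call takes as long as a camera call.
- silhouettes(query, camera): "mask" (400x640 bool, what is visible of it) and "pixel" ([column, row] in pixels, amid what is visible of it).
The state is a dict: "clock": time; "joints": joint angles; "dq": joint speeds; "joint_efforts": joint torques, N m; "position": TCP position; "ee_rot": TCP orientation; "force": force on the tool from outside, world axes, zero at the start; "ft_torque": the same for the moment, N m; "width": opening from 0.0 (shut) to 1.0 (fully open); "gripper_force": force on a finger pad.
Only numpy, scipy, OpenCV 4.12 (cv2) and the standard library are available. Lean on these libraries where they do the work, as an engineer would, in place of code of your own. Each camera call takes 0.05 s, during which the arm holds its last target. There are 200 camera calls.

TASK

Wipe the three loose rubber chips off the heel block with the scraper block held in the gripper, not with the fingers or the gauge, and put the scraper back down on the bench beside the block. Then take the round pitch gauge by its tab and stand it gently on its rim on top of the cleared block, upright so that its pointer still hangs clear of the mark on its dial's rim, and from there, still resting on the block, rock it over until the swinging pointer settles on the mark. Finish while holding the gauge like that on the block, pointer at rest on the mark; leave the hammer, the polish tin and the jar alone.

Things in the scene. Friction and masses are not known exactly. Their poses are not given: they have to be found in the camera images.
- block: Fixed wooden heel block with a dark steel band round its foot, 70 mm (its x) by 140 mm (its y) by 50 mm high. Origin: centre of its underside, on the bench, z up. The top is crowned: level at 50 mm over the middle 80 mm of its y length, then falling evenly by 3 mm over the last 30 mm at either end.
- chip0: Loose hard-rubber chip, 16 x 13 x 9 mm, 12 g, one of three lying flat and apart on the level part of the block's top. Origin: centre of its underside.
- chip1: Loose hard-rubber chip, 16 x 13 x 9 mm, 12 g, one of three lying flat and apart on the level part of the block's top. Origin: centre of its underside.
- chip2: Loose hard-rubber chip, 16 x 13 x 9 mm, 12 g, one of three lying flat and apart on the level part of the block's top. Origin: centre of its underside.
- scraper: Loose dark-wood scraper block with a steel lower edge, about 0.15 kg, standing on the bench. Foot 100 (its x) x 24 (its y) x 22 mm high, wiping with its 100 mm side; above it a centred grip ridge 70 (x) x 18 mm (y), from 22 to 58 mm high. Origin: centre of the underside, z up. Grip the ridge across its 18 mm.
- gauge: Loose round pitch gauge, about 0.4 kg, standing on its rim; weighted low, rights itself like a tumbler. Disc of radius 65 mm, 24 mm thick, flat faces looking along its +x and -x; on top a black grip tab 18 mm thick (x), 40 mm wide (y), 126 to 168 mm above the origin. Origin: lowest rim point, mid thickness; z up through the disc centre to the tab. Pointer and mark stand 3 mm proud of both faces.
- gauge_centre (a point): Centre of the gauge's disc, 65 mm above the gauge's origin on its z axis; pointer and mark turn about the gauge's x axis through it.
- gauge_grip (a point): Grip point in the tab, 150 mm above the gauge's origin on its z axis; grip across the 18 mm thickness (the gauge's x).
- pointer (a joint): Angle (rad) of the freely swinging pendulum pointer about the gauge's x axis; 0 hangs along the gauge's -z, positive moves the tip towards the gauge's +y. It hangs plumb: turning the gauge by an angle a about its own +x makes it settle at -a, swinging for about a second.
- mark (a joint): Angle (rad) of the mark in the same sense as the pointer's; it is stiffly set on the gauge, between 0.17 and 0.38, and stays there.
- pointer_tip (a point): The tip of the pointer, 53 mm from the disc's centre, midway through the gauge's thickness (seen as a dark needle on both faces).
- mark_tip (a point): The point of the mark that the pointer must meet, 53 mm from the disc's centre, midway through the thickness. The mark is seen on both faces as a dark upright tab 8 mm wide and 13 mm long at the rim.
- hammer: Loose hammer lying on the bench beyond the block; leave alone. Origin on its underside.
- polish: Loose round flat polish tin, 72 mm across, 30 mm high; leave alone. Origin: centre of its underside.
- tacks: Loose jar, 56 mm across, 70 mm high; leave alone. Origin: centre of its underside.

How it is judged:
By the outcome, as a careful person would: the job done as asked, in the order asked, and still so for the second after the job is handed in, while the arm keeps its last pose, push and grip.
It also fails if it takes over 67 s, if anything falls off the work surface, if the arm or the gripper's body presses on something with over 40 N, if the wrist force passes 120 N, or if a joint passes its speed limit or range.

## Working session

There is one attempt and no reset: what is moved stays moved. The work goes in short steps, Python scripts to look and compute and a tool call to move; the robot and the scene stay as the last step left them, time stands still between calls to the robot, and variables do not carry over. Pictures are saved under pics/ and viewed, at most 10 in all, crops included, and the job is handed in when it is done.

Besides the shell and the picture viewer there is one more tool, called after "Request:" as name(argument=value, ...), one argument or row to a line, values as JSON. jog_arm: Moves the arm, as the interface text tells. Its arguments: {"type":"object","properties":{"motion":{"type":"array"},"force":{"type":"number"}},"required":["motion"]}

```bash
mkdir -p pics; ls; cat > h.py <<'E'
import numpy as np, cv2
from cell import *
from scipy.spatial.transform import Rotation as R
def ray(cam,px):
    P=camera_params(cam);T=np.array(P['T']);f=200/np.tan(np.radians(P['vertical_fov'])/2)
    d=T[:3,:3]@np.array([(px[0]-P['cx'])/f,(px[1]-P['cy'])/f,1.]);return T[:3,3],d
def atz(cam,px,z):
    o,d=ray(cam,px);return o+d*(z-o[2])/d[2]
def proj(cam,p):
    P=camera_params(cam);T=np.array(P['T']);f=200/np.tan(np.radians(P['vertical_fov'])/2)
    q=np.linalg.inv(T)@np.append(p,1);return np.array([P['cx']+f*q[0]/q[2],P['cy']+f*q[1]/q[2]])
def snap(cam,name):
    im=get_image(cam);cv2.imwrite(f'pics/{name}.png',im[:,:,::-1]);return im
E
python3 - <<'E'
from h import *
for c in('top','side'):
    im=snap(c,c+'0');P=camera_params(c);print(c,P['vertical_fov'],P['cx'],P['cy'],np.round(P['T'],3).tolist())
    for n in('block','chip0','scraper','gauge','hammer','polish','tacks','pointer','mark'):
        for s in silhouettes(n,c)[:4]:
            if s['p']<.3: continue
            m=s['mask'];r=cv2.minAreaRect(np.argwhere(m)[:,::-1].astype(np.float32))
            print(n,round(s['p'],2),np.round(s['pixel']),m.sum(),np.round(r[0]),np.round(r[1]),round(r[2]),)
s=observe();print({k:np.round(v,3).tolist() for k,v in s.items()},grasp_offset)
E
```

```text
pics
top 53.87040639984614 317.5414235995481 206.56382758559997 [[0.012, -0.99, 0.138, 0.433], [-1.0, -0.015, -0.023, 0.019], [0.025, -0.137, -0.99, 1.151], [0.0, 0.0, 0.0, 1.0]]
block 0.74 [304. 224.] 1274 [307. 223.] [50. 28.] 17
scraper 0.7 [210. 250.] 401 [208. 250.] [35. 13.] 67
hammer 0.66 [315. 147.] 930 [325. 151.] [30. 88.] 90
polish 0.88 [388. 167.] 456 [389. 168.] [23. 23.] 27
tacks 0.67 [232. 172.] 355 [232. 171.] [23. 18.] 45
side 43.13999394427085 335.511064527391 202.0100007181182 [[0.998, -0.049, 0.026, 0.543], [-0.054, -0.744, 0.666, -0.773], [-0.014, -0.666, -0.746, 0.984], [0.0, 0.0, 0.0, 1.0]]
block 0.56 [317. 226.] 1642 [320. 222.] [33. 59.] 17
scraper 0.67 [291. 145.] 595 [289. 145.] [20. 36.] 71
gauge 0.64 [289. 316.] 1384 [286. 319.] [68. 24.] 66
gauge 0.31 [415. 231.] 1306 [412. 239.] [93. 36.] 79
hammer 0.79 [417. 227.] 1300 [412. 239.] [92. 36.] 79
hammer 0.67 [287. 320.] 1421 [287. 319.] [69. 24.] 66
polish 0.72 [403. 308.] 902 [404. 306.] [33. 33.] 90
tacks 0.9 [371. 153.] 493 [371. 154.] [30. 18.] 90
tacks 0.35 [290. 320.] 1458 [286. 319.] [69. 25.] 66
{'clock': 1.0, 'joints': [-1.416, 0.435, 0.025, 1.573, -0.012, 1.134, -0.075], 'dq': [-0.001, 0.001, 0.0, -0.0, -0.002, -0.001, 0.0], 'joint_efforts': [-0.001, -66.769, 0.984, -31.482, -0.06, 0.033, 0.0], 'position': [0.159, 0.604, 0.227], 'ee_rot': [-0.404, -3.116, -0.0], 'force': [0.684, 0.372, 0.591], 'ft_torque': [0.009, -0.019, -0.069], 'gripper_force': 0.0, 'width': 0.997} 0.0188
```

```bash
python3 - <<'E'
from h import *
a=cv2.imread('pics/top0.png')[110:310,180:430];b=cv2.imread('pics/side0.png')[110:380,240:490]
cv2.imwrite('pics/a.png',cv2.resize(a,None,fx=3,fy=3,interpolation=2)[:600]);cv2.imwrite('pics/b.png',cv2.resize(b,(555,600),interpolation=2))
E
```

```text
(no output)
```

View pics/a.png

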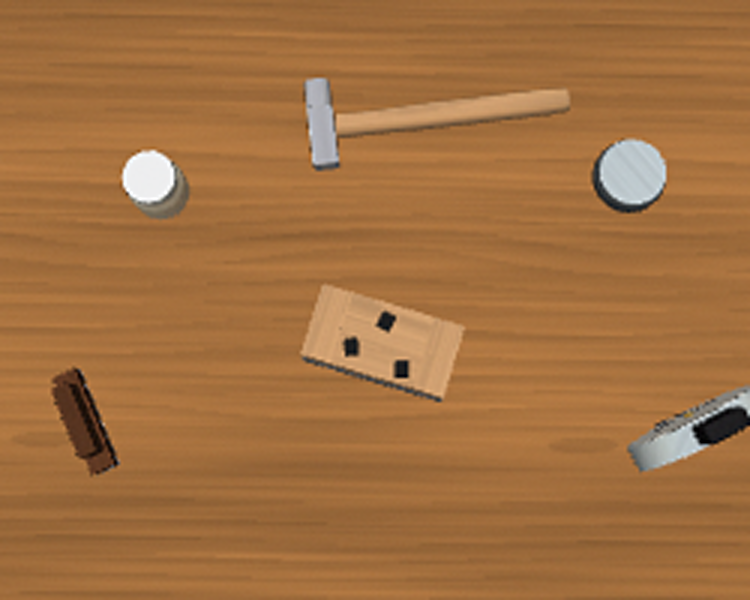

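View pics/b.png

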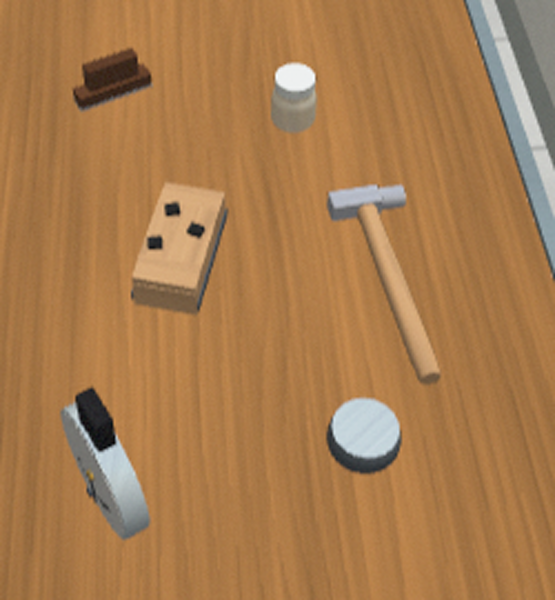

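```bash
cat > fit.py <<'E'
from h import *
from scipy.optimize import minimize
from scipy.spatial import ConvexHull
def box(a,b,z0,z1): return np.array([[i*a/2,j*b/2,z] for i in(-1,1) for j in(-1,1) for z in(z0,z1)])
t=np.linspace(0,2*np.pi,60)
disc=np.array([[s*.012,.065*np.sin(u),.065-.065*np.cos(u)] for u in t for s in(-1,1)])
tab=box(.018,.04,.126,.168)
M={'block':[box(.07,.14,0,.047),box(.07,.08,0,.05)],'scraper':[box(.1,.024,0,.022),box(.07,.018,.022,.058)],'gauge':[disc,tab]}
S=4
def ren(cam,parts,Rm,p):
    m=np.zeros((400*S,640*S),np.uint8)
    for q in parts:
        px=np.array([proj(cam,Rm@v+p) for v in q])
        cv2.fillConvexPoly(m,cv2.convexHull(np.round((px+.5)*S).astype(np.int32)),1)
    return cv2.resize(m.astype(np.float32),(640,400),interpolation=cv2.INTER_AREA)
def fit(name,masks,x0):
    def cost(v):
        Rm=R.from_euler('z',v[2]*5).as_matrix();c=0
        for cam,m in masks.items():
            r=ren(cam,M[name],Rm,np.array([v[0],v[1],0]));c+=np.abs(r-m).sum()/m.sum()
        return c
    x0=np.array(x0,float);x0[2]/=5
    best=minimize(cost,x0,method='Nelder-Mead',options=dict(initial_simplex=x0+np.array([[0,0,0],[.02,0,0],[0,.02,0],[0,0,.06]]),xatol=2e-4,fatol=1e-4,maxiter=150))
    x=best.x.copy();x[2]*=5;return x,best.fun
E
cat > f1.py <<'E'
from fit import *
ims={c:get_image(c) for c in('top','side')}
def big(n,c): 
    L=silhouettes(n,c);return L
for n,x0 in(('block',None),('scraper',None)):
    ms={c:silhouettes(n,c)[0]['mask'].astype(np.float32) for c in ims}
    px=np.argwhere(ms['top'])[:,::-1].mean(0);p=atz('top',px,.03)
    yaws=[-.35,1.22-np.pi/2,-.35+np.pi/2]
    print(n,[ (np.round(r[0],4).tolist(),round(r[1],3)) for r in [fit(n,ms,[p[0],p[1],y]) for y in ((-.29,) if n=='block' else (.4,))]])
ms={}
ms['side']=silhouettes('gauge','side')[0]['mask'].astype(np.float32)
hsv=cv2.cvtColor(ims['top'],cv2.COLOR_RGB2HSV);m=((hsv[...,1]<90)|(hsv[...,2]<60)).astype(np.uint8)
n,l,st,ce=cv2.connectedComponentsWithStats(m)
for i in range(1,n):
    if st[i,4]>60: print(st[i],np.round(ce[i]))
p=atz('side',np.argwhere(ms['side'])[:,::-1].mean(0),.08)
k=min((i for i in range(1,n) if st[i,4]>60),key=lambda i:np.linalg.norm(ce[i]-proj('top',p)))
ms['top']=(l==k).astype(np.float32);print(p,st[k])
for y in(.35,-.35): print('gauge',fit('gauge',ms,[p[0],p[1],y]))
for c in((387,321),(351,347),(402,369)): print('chip',np.round(atz('top',(180+c[0]/3-.3,110+c[1]/3-.3),.059),4))
for n in('polish','tacks','hammer'): print(n,np.round(atz('top',silhouettes(n,'top')[0]['pixel'],.03),3))
print(np.round(R.from_rotvec(observe()['ee_rot']).as_matrix(),3).tolist())
a=ims['top'][210:290,380:460];b=ims['side'][270:370,240:340]
cv2.imwrite('pics/g.png',np.hstack([cv2.resize(a,(400,400),interpolation=2),cv2.resize(b,(400,400),interpolation=2)])[:,:,::-1])
E
python3 f1.py
```

```text
Traceback (most recent call last):
  File "f1.py", line 6, in <module>
    ms={c:silhouettes(n,c)[0]['mask'].astype(np.float32) for c in ims}
          ~~~~~~~~~~~~~~~~^^^
IndexError: list index out of range
```

```bash
cat >> h.py <<'E'
def sil(n,c):
    for _ in range(6):
        L=silhouettes(n,c)
        if L: return L[0]
        get_image(c)
E
sed -i "s/silhouettes(n,c)\[0\]/sil(n,c)/;s/silhouettes('gauge','side')\[0\]/sil('gauge','side')/;s/silhouettes(n,'top')\[0\]/sil(n,'top')/" f1.py; time python3 f1.py
```

```text
block [([0.538, 0.0239, -0.2904], np.float64(0.219))]
scraper [([0.4597, 0.3037, 0.4405], np.float64(0.186))]
[     0      0    640    400 100951] [327. 128.]
[281 136  12  31 259] [287. 151.]
[378 156  24  25 465] [390. 168.]
[221 160  22  23 370] [231. 171.]
[203 238  11  24  62] [208. 250.]
[389 238  47  29 597] [412. 252.]
[ 68 248  10  15  91] [ 73. 254.]
[533 341  21  53 201] [543. 367.]
[510 349  20  51 169] [519. 374.]
[ 274  372   82   28 1593] [314. 388.]
[ 0.46083039 -0.27119057  0.08      ] [389 238  47  29 597]Traceback (most recent call last):
  File "f1.py", line 19, in <module>
    for y in(.35,-.35): print('gauge',fit('gauge',ms,[p[0],p[1],y]))
                                      ~~~^^^^^^^^^^^^^^^^^^^^^^^^^^
  File "fit.py", line 23, in fit
    best=minimize(cost,x0,method='Nelder-Mead',options=dict(initial_simplex=x0+np.array([[0,0,0],[.02,0,0],[0,.02,0],[0,0,.06]]),xatol=2e-4,fatol=1e-4,maxiter=150))
    res = _minimize_neldermead(fun, x0, args, callback, bounds=bounds,
                               **options)
    fxcc = func(xcc)
    fx = function(np.copy(x), *(wrapper_args + args))
  File "fit.py", line 20, in cost
    r=ren(cam,M[name],Rm,np.array([v[0],v[1],0]));c+=np.abs(r-m).sum()/m.sum()
  File "fit.py", line 13, in ren
    px=np.array([proj(cam,Rm@v+p) for v in q])
                 ~~~~^^^^^^^^^^^^
  File "h.py", line 10, in proj
    P=camera_params(cam);T=np.array(P['T']);f=200/np.tan(np.radians(P['vertical_fov'])/2)
ValueError: time passes only in moves, steps and waits

real	0m20.760s
user	0m11.598s
sys	0m2.078s
```

```bash
sed -i 's/^from cell import \*/from cell import *\nimport functools,cell\ncamera_params=functools.cache(cell.camera_params)/' h.py
sed -i "s/for n,x0 in(('block',None),('scraper',None)):/for n,x0 in():/" f1.py; time python3 f1.py
```

```text
[     0      0    640    400 100950] [327. 128.]
[281 136  12  31 259] [287. 151.]
[378 156  24  25 466] [390. 168.]
[221 160  22  23 370] [231. 171.]
[203 238  11  24  63] [208. 250.]
[389 238  47  29 596] [412. 252.]
[ 68 248  10  14  91] [ 73. 254.]
[533 341  21  53 201] [543. 367.]
[510 349  20  51 169] [519. 374.]
[ 274  372   82   28 1595] [314. 388.]
[ 0.46093655 -0.27075694  0.08      ] [389 238  47  29 596]
gauge (array([ 0.45985967, -0.26601688,  0.47267011]), np.float64(0.18258360028266907))
gauge (array([ 0.45993179, -0.266046  ,  0.47123862]), np.float64(0.18031910061836243))
chip [0.556  0.0181 0.059 ]
chip [0.5313 0.0511 0.059 ]
chip [0.5115 0.0035 0.059 ]
polish [ 0.712 -0.217  0.03 ]
tacks [0.692 0.254 0.03 ]
hammer [ 0.766 -0.009  0.03 ]
[[-0.967, 0.255, 0.0], [0.255, 0.967, 0.0], [0.0, 0.0, -1.0]]
real	0m8.216s
user	0m7.536s
sys	0m1.895s
```

View pics/g.png

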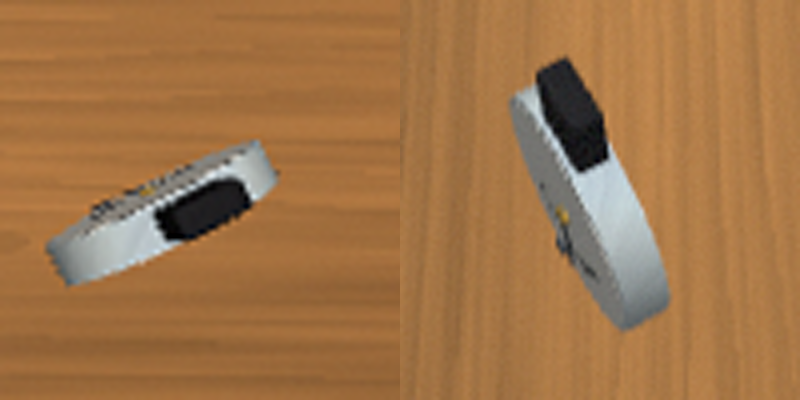

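Scraper at (0.460, 0.304), block at (0.538, 0.024), gauge at (0.460, −0.266). In the last crop the gauge hub is at about (562,215), with its pointer below it. I'm starting with the scraper.

Request:
jog_arm(
  motion=[
    [[-0.04, -0.023, 0.01, 0, 0, -0.07, -0.5], [-0.08, -0.046, 0.02, 0, 0, -0.14, -0.5], [-0.12, -0.07, 0.02, 0, 0, -0.21, -0.5], [-0.16, -0.093, 0.03, 0, 0, -0.28, -0.5], [-0.2, -0.116, 0.04, 0, 0, -0.35, -0.5], [-0.24, -0.14, 0.04, 0, 0, -0.42, -0.5], [-0.28, -0.163, 0.05, 0, 0, -0.5, -0.5], [-0.32, -0.186, 0.05, 0, 0, -0.58, -0.5], [-0.36, -0.21, 0.06, 0, 0, -0.66, -0.5], [-0.367, -0.214, 0.067, 0, 0, -0.7, -0.5]],
  ],
)

```text
clock: 2.63
position: [0.4516, 0.3124, 0.164]
ee_rot: [-0.695, 3.062, 0.001]
force: [1.7, 1.0, 0.3]
width: 0.747
gripper_force: 0.0
```

```bash
cat >> h.py <<'E'
def plan(p,yang):
    "tool-frame shift and wz to bring TCP to p pointing down, tool y at angle yang deg (mod 180)"
    s=observe();Rm=R.from_rotvec(s['ee_rot'])
    a=np.radians(yang);y=np.array([np.cos(a),np.sin(a),0])
    if y@Rm.as_matrix()[:,1]<0:y=-y
    z=np.array([0,0,-1.]);T=np.column_stack([np.cross(y,z),y,z])
    print('t',round(s['clock'],2),'pos',np.round(s['position'],4),'d',np.round(Rm.inv().apply(np.array(p)-s['position']),4),'w',np.round((Rm.inv()*R.from_matrix(T)).as_rotvec(),3),'j7',np.round(s['joints'][6],2),'w',np.round(s['width'],3),'F',np.round(s['force'],1),round(s['gripper_force'],1))
E
python3 - <<'E'
from h import *
plan([.4597,.3037,.027],115.2)
E
```

```text
t 2.63 pos [0.4516 0.3124 0.164 ] d [-0.0032 -0.0114  0.137 ] w [0.    0.002 0.007] j7 1.31 w 0.747 F [1.7 1.  0.3] 0.0
```

Request:
jog_arm(
  motion=[
    [[0, 0, 0.035, 0, 0, 0, -0.5], [0, 0, 0.07, 0, 0, 0, -0.5], [0, 0, 0.1, 0, 0, 0, -0.5], [0, 0, 0.12, 0, 0, 0, -0.5], [0, 0, 0.132, 0, 0, 0, -0.5], [0, 0, 0.132, 0, 0, 0, -0.5]],
  ],
)

```text
clock: 3.13
position: [0.4484, 0.3126, 0.0287]
ee_rot: [0.688, -3.061, 0.003]
force: [-0.0, -0.4, 0.2]
width: 0.746
gripper_force: 0.0
```

```bash
python3 - <<'E'
from h import *
plan([.4597,.3037,.027],115.2)
a=get_image('top')[225:285,175:245];b=get_image('side')[110:180,250:330]
cv2.imwrite('pics/s1.png',np.hstack([cv2.resize(a,(400,400),interpolation=2),cv2.resize(b,(400,400),interpolation=2)])[:,:,::-1])
E
```

```text
t 3.13 pos [0.4484 0.3126 0.0287] d [-0.0064 -0.0129  0.0017] w [-0.001 -0.004  0.002] j7 1.29 w 0.746 F [-0.  -0.4  0.2] 0.0
```

View pics/s1.png

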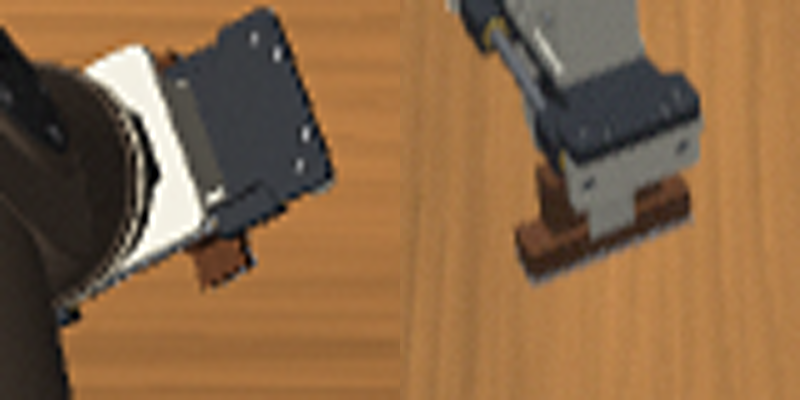

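Request:
jog_arm(
  motion=[
    [[-0.006, -0.013, 0.001, 0, 0, 0, -0.5], [-0.006, -0.013, 0.001, 0, 0, 0, -0.5], [-0.006, -0.013, 0.001, 0, 0, 0, 0.2], [-0.006, -0.013, 0.001, 0, 0, 0, 0.6], [-0.006, -0.013, 0.001, 0, 0, 0, 1], [-0.006, -0.013, 0.001, 0, 0, 0, 1], [-0.006, -0.013, 0.001, 0, 0, 0, 1], [-0.006, -0.013, 0.001, 0, 0, 0, 1], [-0.006, -0.013, 0.001, 0, 0, 0, 1]],
  ],
  force=35,
)

```text
clock: 3.98
position: [0.4606, 0.3047, 0.0303]
ee_rot: [0.689, -3.065, -0.0]
force: [-0.5, -0.1, 0.6]
width: 0.291
gripper_force: 0.0
```

```bash
python3 - <<'E'
from h import *
plan([.4597,.3037,.027],115.2)
E
```

```text
t 3.98 pos [0.4606 0.3047 0.0303] d [ 0.0013 -0.0005  0.0033] w [ 0.    -0.     0.003] j7 1.31 w 0.291 F [-0.5 -0.1  0.6] 0.0
```

Request:
jog_arm(
  motion=[
    [[0, 0, 0.002, 0, 0, 0, 1], [0, 0, 0.002, 0, 0, 0, 1], [0, 0, 0.002, 0, 0, 0, 1], [0, 0, 0.002, 0, 0, 0, 1], [0, 0, 0.002, 0, 0, 0, 1]],
  ],
)

```text
clock: 4.4
position: [0.4607, 0.3044, 0.0281]
ee_rot: [0.689, -3.065, 0.0]
force: [-0.3, -0.3, -1.1]
width: 0.192
gripper_force: 35.0
```

Request:
jog_arm(
  motion=[
    [[0, 0, -0.03, 0, 0, 0, 1], [0, 0, -0.06, 0, 0, 0, 1], [0, 0, -0.08, 0, 0, 0, 1], [0, 0, -0.08, 0, 0, 0, 1]],
  ],
)

```text
clock: 4.73
position: [0.4629, 0.3061, 0.1124]
ee_rot: [-0.687, 3.059, 0.004]
force: [0.0, 1.0, -0.3]
width: 0.192
gripper_force: 35.0
```

```bash
python3 - <<'E'
from h import *
p=np.array([.538,.0239]);bx=np.array([.957,-.29]);by=np.array([.29,.957])
plan([*(p-.062*bx),.12],-16.7)
E
```

```text
t 4.73 pos [0.4629 0.3061 0.1124] d [ 0.0987 -0.2456 -0.0086] w [-0.001  0.007 -0.837] j7 1.32 w 0.192 F [ 0.   1.  -0.3] 35.0
```

Request:
jog_arm(
  motion=[
    [[0.012, -0.03, 0, 0, 0, -0.1, 1], [0.024, -0.06, 0, 0, 0, -0.2, 1], [0.036, -0.09, 0, 0, 0, -0.3, 1], [0.048, -0.12, 0, 0, 0, -0.4, 1], [0.06, -0.15, 0, 0, 0, -0.5, 1], [0.072, -0.18, 0, 0, 0, -0.6, 1], [0.084, -0.21, 0, 0, 0, -0.7, 1], [0.097, -0.24, 0, 0, 0, -0.8, 1], [0.099, -0.246, 0, 0, 0, -0.837, 1], [0.099, -0.246, 0, 0, 0, -0.837, 1]],
  ],
)

```text
clock: 5.57
position: [0.4762, 0.0365, 0.1077]
ee_rot: [1.87, -2.523, 0.0]
force: [0.2, -0.3, -0.8]
width: 0.194
gripper_force: 35.0
```

```bash
python3 - <<'E'
from h import *
p=np.array([.538,.0239]);bx=np.array([.957,-.29]);by=np.array([.29,.957])
plan([*(p-.062*bx),.080],-16.7)
a=get_image('top')[180:270,250:370];b=get_image('side')[150:270,250:410]
cv2.imwrite('pics/s2.png',np.hstack([cv2.resize(a,(400,300),interpolation=2),cv2.resize(b,(400,300),interpolation=2)])[:,:,::-1])
E
```

```text
t 5.57 pos [0.4762 0.0365 0.1077] d [-0.0059 -0.0008  0.0277] w [ 0.001 -0.001 -0.004] j7 2.56 w 0.194 F [ 0.2 -0.3 -0.8] 35.0
```

View pics/s2.png

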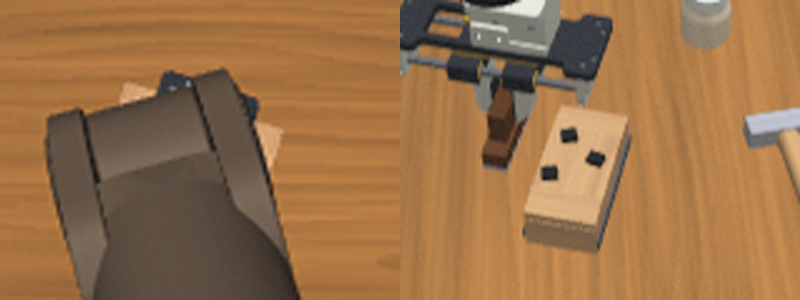

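Request:
jog_arm(
  motion=[
    [[-0.006, 0, 0.012, 0, 0, 0, 1], [-0.006, 0, 0.024, 0, 0, 0, 1], [-0.006, 0, 0.028, 0, 0, 0, 1], [-0.006, 0, 0.028, 0, 0, 0, 1], [-0.006, 0, 0.028, 0, 0, 0, 1]],
  ],
)

```text
clock: 6.08
position: [0.478, 0.0466, 0.0802]
ee_rot: [1.876, -2.519, -0.001]
force: [-0.3, -0.1, -0.8]
width: 0.198
gripper_force: 35.0
```

```bash
python3 - <<'E'
from h import *
p=np.array([.538,.0239]);bx=np.array([.957,-.29]);by=np.array([.29,.957])
plan([*(p-.062*bx),.0795],-16.7)
E
```

```text
t 6.08 pos [0.478  0.0466 0.0802] d [ 0.0044 -0.002   0.0007] w [ 0.001 -0.     0.001] j7 2.53 w 0.198 F [-0.3 -0.1 -0.8] 35.0
```

Request:
jog_arm(
  motion=[
    [[0.003, -0.01, 0.0, 0, 0, 0, 1], [0.004, -0.02, 0.0005, 0, 0, 0, 1], [0.004, -0.03, 0.0005, 0, 0, 0, 1], [0.004, -0.04, 0.0005, 0, 0, 0, 1], [0.004, -0.05, 0.0005, 0, 0, 0, 1], [0.004, -0.06, 0.0005, 0, 0, 0, 1], [0.004, -0.07, 0.0005, 0, 0, 0, 1], [0.004, -0.08, 0.0005, 0, 0, 0, 1], [0.004, -0.09, 0.0005, 0, 0, 0, 1], [0.004, -0.1, 0.0005, 0, 0, 0, 1]],
  ],
)

```text
clock: 6.92
position: [0.5739, 0.0127, 0.0797]
ee_rot: [1.875, -2.521, -0.0]
force: [-1.0, -0.4, -0.8]
width: 0.192
gripper_force: 35.0
```

Request:
jog_arm(
  motion=[
    [[0, -0.01, 0, 0, 0, 0, 1], [0, -0.02, 0, 0, 0, 0, 1], [0, -0.03, 0, 0, 0, 0, 1], [0, -0.038, 0, 0, 0, 0, 1], [0, -0.038, 0, 0, 0, 0, 1]],
  ],
)

```text
clock: 7.33
position: [0.6111, 0.0013, 0.0798]
ee_rot: [-1.873, 2.521, -0.001]
force: [-0.2, 0.3, -1.5]
width: 0.193
gripper_force: 35.0
```

Request:
jog_arm(
  motion=[
    [[0, 0, -0.03, 0, 0, 0, 1], [0, 0.02, -0.06, 0, 0, 0, 1], [-0.03, 0.05, -0.06, 0, 0, 0, 1], [-0.06, 0.07, -0.06, 0, 0, 0, 1], [-0.09, 0.075, -0.06, 0, 0, 0, 1], [-0.12, 0.075, -0.06, 0, 0, 0, 1], [-0.15, 0.075, -0.06, 0, 0, 0, 1], [-0.15, 0.075, -0.06, 0, 0, 0, 1]],
  ],
)

```text
clock: 8.0
position: [0.5805, 0.1755, 0.1402]
ee_rot: [-1.882, 2.51, 0.005]
force: [0.2, 1.7, -0.4]
width: 0.192
gripper_force: 35.0
```

```bash
python3 - <<'E'
from h import *
p=np.array([.538,.0239]);bx=np.array([.957,-.29]);by=np.array([.29,.957])
plan([*(p+.15*by),.0281],-16.7)
a=get_image('top')[140:270,230:400];b=get_image('side')[110:280,240:460]
cv2.imwrite('pics/s3.png',np.hstack([cv2.resize(a,(400,306),interpolation=2),cv2.resize(b,(400,306),interpolation=2)])[:,:,::-1])
E
```

```text
t 8.0 pos [0.5805 0.1755 0.1402] d [ 0.008  -0.0032  0.1121] w [0.    0.005 0.007] j7 2.37 w 0.192 F [ 0.2  1.7 -0.4] 35.0
```

View pics/s3.png

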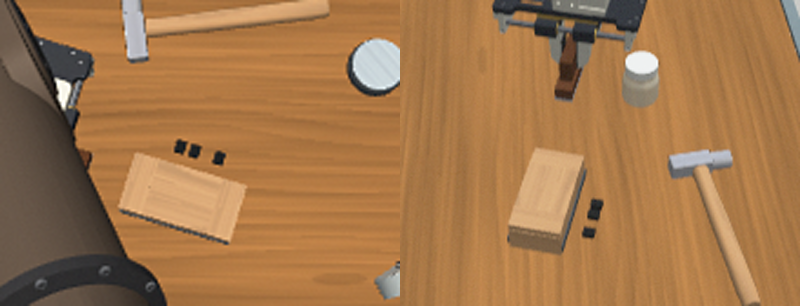

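All three chips are off the block, lying on its +x side (crop pixels about (180–220,150) in the top view). The block top is clear. Next I lower the scraper.

Request:
jog_arm(
  motion=[
    [[0.002, 0, 0.03, 0, 0, 0, 1], [0.002, 0, 0.06, 0, 0, 0, 1], [0.002, 0, 0.08, 0, 0, 0, 1], [0.002, 0, 0.095, 0, 0, 0, 1], [0.002, 0, 0.104, 0, 0, 0, 1], [0.002, 0, 0.107, 0, 0, 0, 1], [0.002, 0, 0.107, 0, 0, 0, 1]],
  ],
)

```text
clock: 8.68
position: [0.5798, 0.1645, 0.0325]
ee_rot: [1.873, -2.521, -0.0]
force: [-0.1, -0.1, -0.8]
width: 0.195
gripper_force: 35.0
```

```bash
python3 - <<'E'
from h import *
p=np.array([.538,.0239]);bx=np.array([.957,-.29]);by=np.array([.29,.957])
plan([*(p+.15*by),.0281],-16.7)
E
```

```text
t 8.68 pos [0.5798 0.1645 0.0325] d [-0.0033 -0.0008  0.0044] w [ 0.001 -0.001 -0.001] j7 2.34 w 0.195 F [-0.1 -0.1 -0.8] 35.0
```

Request:
jog_arm(
  motion=[
    [[0, 0, 0.002, 0, 0, 0, 1], [0, 0, 0.004, 0, 0, 0, 1], [0, 0, 0.0045, 0, 0, 0, 1], [0, 0, 0.0045, 0, 0, 0, 0.4], [0, 0, 0.0045, 0, 0, 0, 0], [0, 0, 0.0045, 0, 0, 0, 0], [0, 0, 0.0045, 0, 0, 0, 0], [0, 0, 0.0045, 0, 0, 0, 0]],
  ],
)

```text
clock: 9.35
position: [0.5802, 0.1655, 0.0285]
ee_rot: [-1.875, 2.52, -0.0]
force: [-0.4, -0.1, 0.5]
width: 0.482
gripper_force: 0.0
```

Request:
jog_arm(
  motion=[
    [[0, 0, -0.03, 0, 0, 0, 0], [0, 0, -0.07, 0, 0, 0, 0], [0, 0, -0.11, 0, 0, 0, 0], [0, 0, -0.15, 0, 0, 0, 0], [0, 0, -0.19, 0, 0, 0, 0], [0, 0, -0.22, 0, 0, 0, 0], [0, 0, -0.22, 0, 0, 0, 0]],
  ],
)

```text
clock: 9.93
position: [0.583, 0.1667, 0.2557]
ee_rot: [-1.869, 2.512, -0.005]
force: [0.9, -0.3, 0.0]
width: 0.499
gripper_force: 0.0
```

```bash
python3 - <<'E'
from h import *
plan([.4599,-.266,.25],27)
for a in (-.38,-.27,-.17,0,.17,.27,.38):
    Rz=R.from_euler('z',.4715).as_matrix();q=np.array([.4599,-.266,0])+Rz@np.array([-.015,.053*np.sin(a),.065-.053*np.cos(a)])
    print(a,np.round((proj('side',q)-[240,270])*6))
im=get_image('side')[270:370,240:340]
cv2.imwrite('pics/g2.png',cv2.resize(im,(600,600),interpolation=2)[:,:,::-1])
E
```

```text
t 9.93 pos [0.583  0.1667 0.2557] d [ 0.4499 -0.0065  0.0028] w [-0.011  0.003 -0.763] j7 2.4 w 0.499 F [ 0.9 -0.3  0. ] 0.0
-0.38 [280. 439.]
-0.27 [273. 429.]
-0.17 [267. 418.]
0 [256. 399.]
0.17 [244. 377.]
0.27 [237. 364.]
0.38 [230. 349.]
```

View pics/g2.png

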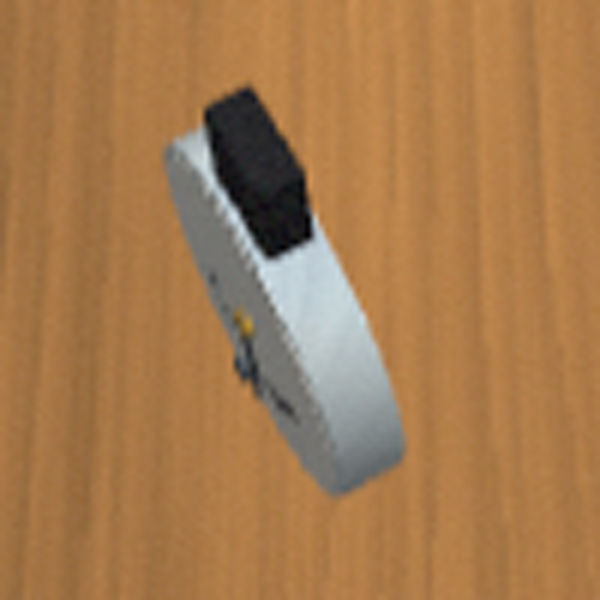

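Request:
jog_arm(
  motion=[
    [[0.025, 0, 0, 0, 0, 0.12, 0], [0.05, 0, 0, 0, 0, 0.24, 0], [0.075, 0, 0, 0, 0, 0.36, 0], [0.1, 0, 0, 0, 0, 0.48, 0], [0.125, 0, 0, 0, 0, 0.6, 0], [0.15, 0, 0, 0, 0, 0.72, 0], [0.175, 0, 0, 0, 0, 0.84, 0], [0.2, 0, 0, 0, 0, 0.96, 0], [0.225, 0, 0, 0, 0, 1.08, 0], [0.25, 0, 0, 0, 0, 1.2, 0]],
  ],
)

```text
clock: 10.82
position: [0.5069, -0.0751, 0.2471]
ee_rot: [0.115, -3.138, -0.0]
force: [0.4, -0.7, 0.1]
width: 0.498
gripper_force: 0.0
```

```bash
python3 - <<'E'
from h import *
plan([.4599,-.266,.25],27)
E
```

```text
t 10.82 pos [ 0.5069 -0.0751  0.2471] d [ 0.0608 -0.1869 -0.0028] w [-1.000e-03 -2.000e-03  1.173e+00] j7 1.71 w 0.498 F [ 0.4 -0.7  0.1] 0.0
```

Request:
jog_arm(
  motion=[
    [[0.006, -0.019, 0, 0, 0, 0.12, 0], [0.012, -0.038, 0, 0, 0, 0.24, 0], [0.018, -0.057, 0, 0, 0, 0.36, 0], [0.024, -0.076, 0, 0, 0, 0.48, 0], [0.03, -0.095, 0, 0, 0, 0.6, 0], [0.036, -0.114, 0, 0, 0, 0.72, 0], [0.042, -0.133, 0, 0, 0, 0.84, 0], [0.048, -0.152, 0, 0, 0, 0.96, 0], [0.054, -0.171, 0, 0, 0, 1.08, 0], [0.06, -0.187, 0, 0, 0, 1.17, 0]],
  ],
)

```text
clock: 11.65
position: [0.462, -0.2663, 0.2471]
ee_rot: [-1.639, -2.679, 0.001]
force: [-0.2, -0.5, -0.7]
width: 0.503
gripper_force: 0.0
```

Request:
jog_arm(
  motion=[
    [[0, 0, 0, 0, 0, 0, 0], [0, 0, 0.02, 0, 0, 0, 0], [0, 0, 0.03, 0, 0, 0, 0], [0, 0, 0.04, 0, 0, 0, 0], [0, 0, 0.04, 0, 0, 0, 0]],
  ],
)

```text
clock: 12.07
position: [0.4619, -0.2638, 0.2057]
ee_rot: [-1.625, -2.683, 0.001]
force: [-0.6, 0.0, -0.6]
width: 0.497
gripper_force: 0.0
```

```bash
python3 - <<'E'
from h import *
plan([.4599,-.266,.134],27)
E
```

```text
t 12.07 pos [ 0.4619 -0.2638  0.2057] d [-0.0013 -0.0026  0.0717] w [-0.003 -0.003  0.01 ] j7 1.04 w 0.497 F [-0.6  0.  -0.6] 0.0
```

Request:
jog_arm(
  motion=[
    [[-0.001, -0.003, 0.02, 0, 0, 0.01, 0], [-0.001, -0.003, 0.04, 0, 0, 0.01, 0], [-0.001, -0.003, 0.055, 0, 0, 0.01, 0], [-0.001, -0.003, 0.065, 0, 0, 0.01, 0], [-0.001, -0.003, 0.07, 0, 0, 0.01, 0], [-0.001, -0.003, 0.07, 0, 0, 0.01, 0]],
  ],
)

```text
clock: 12.57
position: [0.4607, -0.267, 0.1376]
ee_rot: [-1.642, -2.677, 0.0]
force: [0.8, 0.8, -0.5]
width: 0.501
gripper_force: 0.0
```

```bash
python3 - <<'E'
from h import *
plan([.4599,-.266,.134],27)
a=get_image('top')[220:280,370:450];b=get_image('side')[250:360,240:350]
cv2.imwrite('pics/g3.png',np.hstack([cv2.resize(a,(400,300),interpolation=2),cv2.resize(b,(400,400),interpolation=2)[:300]])[:,:,::-1])
E
```

```text
t 12.57 pos [ 0.4607 -0.267   0.1376] d [ 0.0013 -0.0002  0.0036] w [-0.001 -0.001 -0.001] j7 1.08 w 0.501 F [ 0.8  0.8 -0.5] 0.0
```

View pics/g3.png

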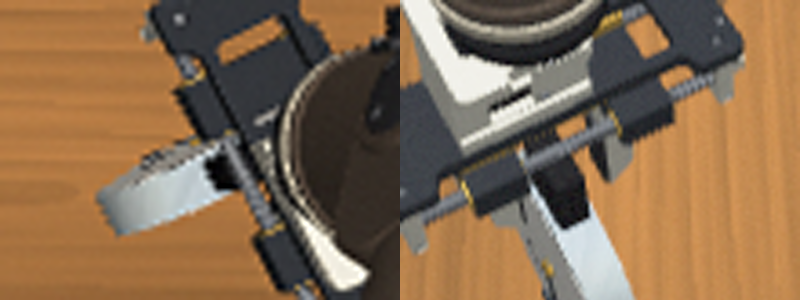

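The tab sits between the open fingers (side crop about (560,195)), so I close on it.

Request:
jog_arm(
  motion=[
    [[0.001, 0, 0.003, 0, 0, 0, 0], [0.001, 0, 0.003, 0, 0, 0, 0.5], [0.001, 0, 0.003, 0, 0, 0, 1], [0.001, 0, 0.003, 0, 0, 0, 1], [0.001, 0, 0.003, 0, 0, 0, 1], [0.001, 0, 0.003, 0, 0, 0, 1], [0.001, 0, 0.003, 0, 0, 0, 1], [0.001, 0, 0.003, 0, 0, 0, 1]],
  ],
  force=45,
)

```text
clock: 13.33
position: [0.4606, -0.2666, 0.1354]
ee_rot: [1.643, 2.677, 0.0]
force: [-0.1, -0.3, 1.6]
width: 0.195
gripper_force: 44.9
```

```bash
python3 - <<'E'
from h import *
plan([.4599,-.266,.134],27)
E
```

```text
t 13.33 pos [ 0.4606 -0.2666  0.1354] d [ 0.0009 -0.0004  0.0014] w [ 0.     0.    -0.001] j7 1.08 w 0.195 F [-0.1 -0.3  1.6] 44.9
```

Request:
jog_arm(
  motion=[
    [[0, 0, -0.02, 0, 0, 0, 1], [0, 0, -0.05, 0, 0, 0, 1], [0, 0, -0.08, 0, 0, 0, 1], [0, 0, -0.1, 0, 0, 0, 1], [0, 0, -0.1, 0, 0, 0, 1]],
  ],
)

```text
clock: 13.75
position: [0.462, -0.2677, 0.239]
ee_rot: [1.641, 2.672, 0.002]
force: [0.0, -1.6, -3.0]
width: 0.192
gripper_force: 44.9
```

```bash
python3 - <<'E'
from h import *
plan([.5466,.0213,.225],73.2)
E
```

```text
t 13.75 pos [ 0.462  -0.2677  0.239 ] d [0.2195 0.2061 0.0139] w [ 0.002  0.006 -0.808] j7 1.02 w 0.192 F [ 0.  -1.6 -3. ] 44.9
```

Request:
jog_arm(
  motion=[
    [[0.015, 0.014, 0, 0, 0, -0.06, 1], [0.04, 0.037, 0, 0, 0, -0.16, 1], [0.065, 0.06, 0, 0, 0, -0.26, 1], [0.09, 0.085, 0, 0, 0, -0.36, 1], [0.115, 0.109, 0, 0, 0, -0.46, 1], [0.14, 0.132, 0, 0, 0, -0.56, 1], [0.165, 0.156, 0, 0, 0, -0.66, 1], [0.19, 0.18, 0, 0, 0, -0.74, 1], [0.21, 0.198, 0, 0, 0, -0.79, 1], [0.2195, 0.206, 0, 0, 0, -0.808, 1]],
  ],
)

```text
clock: 14.58
position: [0.5443, 0.0278, 0.2333]
ee_rot: [-0.444, -3.107, -0.002]
force: [-0.5, -0.1, -3.6]
width: 0.192
gripper_force: 45.0
```

Request:
jog_arm(
  motion=[
    [[0, 0, 0, 0, 0, 0, 1], [0, 0, 0, 0, 0, 0, 1], [0, 0, 0, 0, 0, 0, 1], [0, 0, 0, 0, 0, 0, 1], [0, 0, 0, 0, 0, 0, 1], [0, 0, 0, 0, 0, 0, 1]],
  ],
)

```text
clock: 15.08
position: [0.5446, 0.0214, 0.2353]
ee_rot: [0.461, 3.107, -0.0]
force: [0.3, -0.5, -3.8]
width: 0.197
gripper_force: 45.0
```

```bash
python3 - <<'E'
from fit import *
plan([.5466,.0213,.19],73.2)
s=observe();im=get_image('side');cv2.imwrite('pics/raw_up.png',im[:,:,::-1])
for n in('block','pointer','mark','gauge'):
    for L in silhouettes(n,'side')[:3]:print(n,round(L['p'],2),np.round(L['pixel'],1),L['mask'].sum())
# gauge pose from TCP
Rg=R.from_euler('z',np.radians(73.2)).as_matrix();org=np.array(s['position'])-[0,0,.1354]
for a in (0,.17,.27,.38,-.27,1.57,-1.57):
    q=org+Rg@np.array([-.014,.053*np.sin(a),.065-.053*np.cos(a)]);print(a,np.round(proj('side',q),1))
c=proj('side',org+Rg@np.array([-.014,0,.05])).round().astype(int);print(c,proj('side',org+Rg@np.array([-.014,0,.065])))
cv2.imwrite('pics/g4.png',cv2.resize(im[c[1]-30:c[1]+45,c[0]-50:c[0]+50],(800,600),interpolation=2)[:,:,::-1])
E
```

```text
t 15.08 pos [0.5446 0.0214 0.2353] d [-0.002   0.0005  0.0453] w [-0.     0.    -0.001] j7 1.17 w 0.197 F [ 0.3 -0.5 -3.8] 45.0
block 0.81 [319.7 228.1] 1509
gauge 0.94 [323.6 180.7] 1947
0 [321.3 202.1]
0.17 [317.5 201.2]
0.27 [315.3 200.5]
0.38 [313.  199.6]
-0.27 [327.2 202.6]
1.57 [297.7 182.5]
-1.57 [343.6 190.2]
[321 191] [320.46195446 186.31424255]
```

View pics/g4.png

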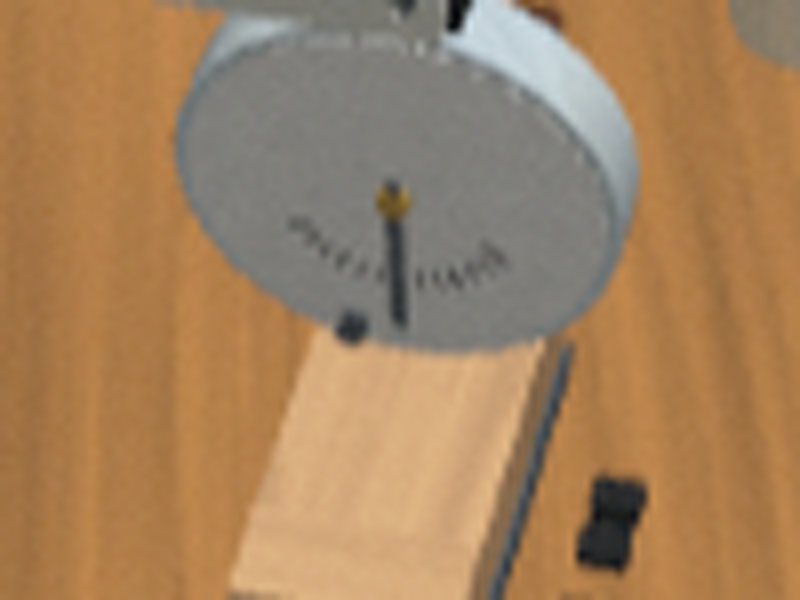

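Request:
jog_arm(
  motion=[
    [[0, 0, 0.012, 0, 0, 0, 1], [0, 0, 0.024, 0, 0, 0, 1], [0, 0, 0.034, 0, 0, 0, 1], [0, 0, 0.041, 0, 0, 0, 1], [0, 0, 0.045, 0, 0, 0, 1], [0, 0, 0.0465, 0, 0, 0, 1], [0, 0, 0.0465, 0, 0, 0, 1], [0, 0, 0.0465, 0, 0, 0, 1]],
  ],
)

```text
clock: 16.0
position: [0.545, 0.0224, 0.1892]
ee_rot: [0.458, 3.107, 0.0]
force: [0.1, -0.1, -3.2]
width: 0.194
gripper_force: 45.0
```

Request:
jog_arm(
  motion=[
    [[0, 0, 0.0005, 0, 0, 0, 1], [0, 0, 0.001, 0, 0, 0, 1], [0, 0, 0.001, 0, 0, 0, 1]],
  ],
)

```text
clock: 16.25
position: [0.5449, 0.0224, 0.188]
ee_rot: [0.458, 3.108, 0.0]
force: [-0.2, -0.0, -3.4]
width: 0.192
gripper_force: 45.0
```

Request:
jog_arm(
  motion=[
    [[0, 0, 0.0005, 0, 0, 0, 1], [0, 0, 0.001, 0, 0, 0, 1], [0, 0, 0.0015, 0, 0, 0, 1], [0, 0, 0.0015, 0, 0, 0, 1]],
  ],
)

```text
clock: 16.58
position: [0.5447, 0.0224, 0.1861]
ee_rot: [-0.458, -3.108, 0.0]
force: [0.0, 0.8, -3.0]
width: 0.194
gripper_force: 45.0
```

Request:
jog_arm(
  motion=[
    [[0, 0, 0.0004, 0, 0, 0, 1], [0, 0, 0.0008, 0, 0, 0, 1], [0, 0, 0.0008, 0, 0, 0, 1]],
  ],
)

```text
clock: 16.83
position: [0.5448, 0.0224, 0.1855]
ee_rot: [0.458, 3.108, 0.0]
force: [0.6, 0.1, -3.2]
width: 0.195
gripper_force: 45.0
```

Request:
jog_arm(
  motion=[
    [[0, 0, 0.0004, 0, 0, 0, 1], [0, 0, 0.0008, 0, 0, 0, 1], [0, 0, 0.0008, 0, 0, 0, 1]],
  ],
)

```text
clock: 17.08
position: [0.545, 0.0224, 0.1854]
ee_rot: [0.458, 3.107, 0.0]
force: [-2.1, 0.5, 5.0]
width: 0.193
gripper_force: 45.0
```

Request:
jog_arm(
  motion=[
    [[0, 0, 0.0004, 0, 0, 0, 1], [0, 0, 0.0004, 0, 0, 0, 1]],
  ],
)

```text
clock: 17.25
position: [0.5452, 0.0224, 0.1854]
ee_rot: [0.458, 3.107, 0.001]
force: [-3.0, -0.6, 7.5]
width: 0.194
gripper_force: 45.0
```

Request:
jog_arm(
  motion=[
    [[0, 0, -0.0003, 0, 0, 0, 1], [0, 0, -0.0003, 0, 0, 0, 1], [0, 0, -0.0003, 0, 0, 0, 1], [0, 0, -0.0003, 0, 0, 0, 1]],
  ],
)

```text
clock: 17.58
position: [0.5451, 0.0224, 0.1854]
ee_rot: [0.458, 3.107, 0.001]
force: [-2.7, -0.7, 7.0]
width: 0.192
gripper_force: 45.0
```

Request:
jog_arm(
  motion=[
    [[0.0027, 0, 0, 0, -0.02, 0, 1], [0.0054, 0, 0.0001, 0, -0.04, 0, 1], [0.0081, 0, 0.0001, 0, -0.06, 0, 1], [0.0108, 0, 0.0002, 0, -0.08, 0, 1], [0.0135, 0, 0.0003, 0, -0.1, 0, 1], [0.0162, 0, 0.0005, 0, -0.12, 0, 1], [0.0162, 0, 0.0005, 0, -0.12, 0, 1], [0.0162, 0, 0.0005, 0, -0.12, 0, 1]],
  ],
)

```text
clock: 18.25
position: [0.5296, 0.0271, 0.1848]
ee_rot: [0.441, 2.989, -0.026]
force: [-1.6, -1.4, 6.6]
width: 0.195
gripper_force: 45.0
```

```bash
cat > st.py <<'E'
from h import *
s=observe();Rm=R.from_rotvec(s['ee_rot']).as_matrix();print(np.round(s['position'],4),'tilt',np.round(np.arccos(-Rm[2,2]),4),'toolz',np.round(Rm[:,2],3),'tooly',np.round(Rm[:,1],3),np.round(s['force'],1),s['clock'])
E
python3 st.py
```

```text
[0.5296 0.0271 0.1848] tilt 0.1215 toolz [ 0.116 -0.034 -0.993] tooly [0.288 0.957 0.001] [-1.6 -1.4  6.6] 18.25
```

Request:
jog_arm(
  motion=[
    [[0.0027, 0, -0.0002, 0, -0.02, 0, 1], [0.0054, 0, -0.0003, 0, -0.04, 0, 1], [0.0081, 0, -0.0004, 0, -0.06, 0, 1], [0.0108, 0, -0.0005, 0, -0.08, 0, 1], [0.0135, 0, -0.0005, 0, -0.1, 0, 1], [0.0162, 0, -0.0005, 0, -0.12, 0, 1], [0.0162, 0, -0.0005, 0, -0.12, 0, 1], [0.0162, 0, -0.0005, 0, -0.12, 0, 1], [0.0162, 0, -0.0005, 0, -0.12, 0, 1], [0.0162, 0, -0.0005, 0, -0.12, 0, 1]],
  ],
)

```text
clock: 19.08
position: [0.5146, 0.0317, 0.1833]
ee_rot: [0.424, 2.872, -0.05]
force: [-2.1, -0.6, 8.5]
width: 0.195
gripper_force: 45.0
```

Request:
jog_arm(
  motion=[
    [[0, 0, 0, 0, 0, 0, 1], [0, 0, 0, 0, 0, 0, 1], [0, 0, 0, 0, 0, 0, 1], [0, 0, 0, 0, 0, 0, 1], [0, 0, 0, 0, 0, 0, 1], [0, 0, 0, 0, 0, 0, 1], [0, 0, 0, 0, 0, 0, 1], [0, 0, 0, 0, 0, 0, 1], [0, 0, 0, 0, 0, 0, 1], [0, 0, 0, 0, 0, 0, 1]],
  ],
)

```text
clock: 19.92
position: [0.5147, 0.0317, 0.1833]
ee_rot: [0.424, 2.872, -0.05]
force: [-2.4, -0.4, 9.4]
width: 0.188
gripper_force: 45.0
```

```bash
cat > meas.py <<'E'
from st import *
Rg=np.column_stack([Rm[:,1],Rm[:,0],-Rm[:,2]])
org=np.array(s['position'])-.1354*Rg[:,2];cen=org+.065*Rg[:,2]
ims=np.mean([get_image('side').astype(float) for _ in range(4)],0)
c=proj('side',cen-.014*Rg[:,0]);print('hub pred',c)
for n in('pointer','mark','gauge_centre'):
    for L in silhouettes(n,'side')[:3]:
        m=L['mask'];print(n,round(L['p'],2),np.round(L['pixel'],1),m.sum(),np.argwhere(m).mean(0)[::-1].round(1))
# sample in dial polar coordinates (plumb frame) on the -x face plane, marks/pointer 13.5 mm out
z=np.array([0,0,1.]);x=Rg[:,0];y=np.cross(z,x);y/=np.linalg.norm(y);zz=np.cross(x,y)
g=ims.mean(2).astype(np.float32)
for r in(.03,.04,.047,.051,.056,.06,.064):
    A=np.linspace(-.25,.25,26);P=np.array([proj('side',cen-.0145*x+r*(np.sin(a)*y-np.cos(a)*zz)) for a in A]).astype(np.float32)
    print(r,cv2.remap(g,P[:,0],P[:,1],cv2.INTER_LINEAR).ravel().round().astype(int))
c=c.round().astype(int);cv2.imwrite('pics/g5.png',cv2.resize(ims[c[1]-25:c[1]+35,c[0]-40:c[0]+40].astype(np.uint8),(800,600),interpolation=2)[:,:,::-1])
E
python3 meas.py
```

```text
[0.5147 0.0317 0.1833] tilt 0.2408 toolz [ 0.229 -0.068 -0.971] tooly [0.289 0.957 0.001] [-2.4 -0.4  9.4] 19.9167
hub pred [315.1809409 199.7648341]
pointer 0.59 [314.5 199.2] 12 [314.8 200.9]
gauge_centre 0.65 [314.6 195.6] 1971 [316.6 194.5]
0.03 [113 109 104 100 107 113 119 126 114 100  86  74  67  63  58  53  53  55
  55  55  63  78  94 108 117 119]
0.04 [124 124 125 125 125 125 126 125 125 124 113 101  90  78  67  57  64  75
  87  98 109 121 124 124 124 125]
0.047 [124 124 124 124 124 124 124 124 123 122 119 104  88  77  68  59  71  86
  99 110 119 123 124 124 123 123]
0.051 [124 124 124 124 123 123 123 123 121 117 112  98  80  67  63  57  63  71
  85 102 116 120 123 123 123 123]
0.056 [123 122 122 122 123 125 127 126 125 117 106  92  73  57  56  54  55  56
  78 105 119 123 126 128 127 126]
0.06 [144 146 151 154 154 155 156 156 153 147 128 110  86  65  72  74  70  65
 101 143 147 142 145 149 152 154]
0.064 [172 169 170 173 174 175 175 175 175 173 163 151 134 114 118 129 125 122
 145 171 167 163 166 170 172 175]
```

View pics/g5.png

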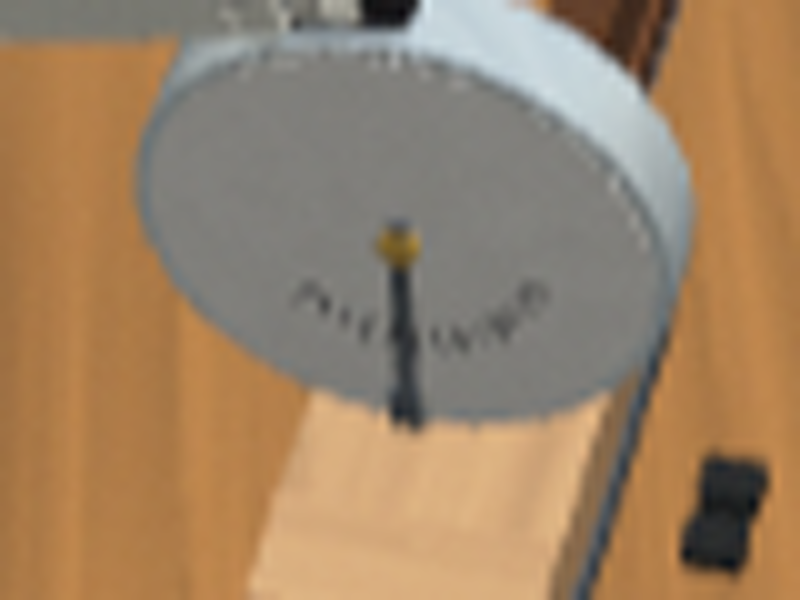

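The pointer lies straight over the mark (both at about (403,410) in the crop), and the intensity profiles agree to about 0.01 rad. The gauge is pressing on the block with about 12 N and is at rest.

```bash
python3 -c "
from cell import *
print(sign_off())"
```

```text
the job is handed in; nothing more can be done
None
```

The job is handed in, with no verdict returned: the chips are wiped off, the scraper is on the bench beside the block, and the gauge is held on the block, tilted about 0.24 rad with its pointer at rest on the mark.

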